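# Hold the stage collar on the spindle's set-screw flat

## Task

At the key box press the red key (drive off) and then the green key (brake release), each fully down and one at a time, never the yellow one. Then pinch the spindle squarely on its copper-coloured set-screw flat and turn it until, still pinched there, the flat faces the red-handled hex driver squarely. Take the black collar from its white stub, slip it over the spindle with its brass screw towards the flat, and finish while holding it: upright, carried by the gripper alone, the screw at about the middle of the flat's length and its tip kept pushed against the flat, ready for the driver; leave everything else where it is.

Things in the scene. Friction and masses are not known exactly. Their poses are not given: they have to be found in the camera images.
- red_top (a point): centre of the top face of the red key (28 mm across, standing 72 mm above the bench on the cream key box; drive off). The keys stand in a row, 65 mm apart centre to centre, in any order
- red (a joint): travel of the red key in m: 0 up, 0.006 fully down; it counts as pressed from 0.0045; spring, starts to move at about 1.5 N, fully down at about 5 N, springs back
- green_top (a point): centre of the top face of the green key (28 mm across, standing 72 mm above the bench on the cream key box; brake release). The keys stand in a row, 65 mm apart centre to centre, in any order
- green (a joint): travel of the green key in m: 0 up, 0.006 fully down; it counts as pressed from 0.0045; spring, starts to move at about 1.5 N, fully down at about 5 N, springs back
- yellow_top (a point): centre of the top face of the yellow key (28 mm across, standing 72 mm above the bench on the cream key box; drive start, not to be pressed). The keys stand in a row, 65 mm apart centre to centre, in any order
- yellow (a joint): travel of the yellow key in m: 0 up, 0.006 fully down; it counts as pressed from 0.0045; spring, starts to move at about 1.5 N, fully down at about 5 N, springs back
- drive: cream stage drive fixed to the bench; origin on the bench under the spindle's axis, z up. Its plate is 230 x 130 mm (from 80 mm behind to 150 mm ahead of the axis along its x) and 40 mm high. Along its +x stands the fixed red-handled hex driver, level, 102 mm above the bench, its tip 88 mm from the axis, pointing at the spindle; its black rest (40 mm wide, 100 mm high) begins 114 mm from the axis
- shaft_mid (a point): point on the axis of the upright steel spindle at mid-height of its set-screw flat, 102 mm above the bench; z up along the axis, x points square out of the flat (turns with the spindle). The spindle is 20 mm across and its top is 18 mm above this point; the top 36 mm are D-shaped. Around it, a black bearing ring 44 mm across reaches up to 50 mm above the bench
- shaft (a joint): angle of the spindle in rad: 0 when the flat faces the hex driver squarely, growing counter-clockwise from above; turns freely in both directions with about 0.05 N m of friction and stays where it is left. It starts 0.5 to 1.5 rad counter-clockwise
- flat: the copper-coloured flat itself, 15 mm wide, on the top 36 mm of the spindle, 6 mm from the axis; origin in the middle of the flat's length. Jaws closed squarely on it measure 16 mm, elsewhere up to 20 mm
- collar_center (a point): centre (half-way up) of the loose black collar, 40 mm across, 22 mm tall, about 90 g, 23 mm bore right through; z up along the bore, x towards its brass screw. It stands on a white stub 30 mm across and 25 mm tall. Two flat grip faces, 24 mm wide and 42 mm apart, look along +y and -y
- screw_tip (a point): inner tip of the collar's brass set screw, at mid-height, 8 mm from the bore's axis; 5 mm thick, its head reaches 24.5 mm out from the bore's axis. As the tip stands into the bore, the collar goes over the spindle only with the screw towards the flat; centred on the spindle, the tip has 2 mm to go to the flat
- drum: bystander: white plastic drum, 84 mm across, 62 mm tall; origin under its centre
- disc: bystander: black sample disc, 104 mm across, 12 mm thick; origin under its centre
- vial: bystander: small glass jar, 26 mm across, 55 mm tall; origin under its centre
- screwdriver: bystander: yellow-handled screwdriver lying on the bench; origin under its centre
- mouse: bystander: black computer mouse, 100 x 58 x 30 mm; origin under its centre
- spacer: bystander: plain aluminium ring, 56 mm across, 34 mm hole, 12 mm thick, lying flat (not the collar); origin under its centre
- adapter: bystander: black power adapter, 110 x 50 x 30 mm; origin under its centre
There are look-alikes about, which are no part of the job. Leave any blue or turquoise look-alike of the part that bears collar_center alone.

How it is judged:
On the way, in this order (a step that is already met when the one before it is completed fails the run):
1. the red key is pressed down (value of joint red above 0.0045 m), for 0.05 s.
2. then the green key is pressed down (value of joint green above 0.0045 m), for 0.05 s.
3. the fingers pinch the spindle on its flat while the flat faces the hex driver (within 0.12 rad) (contact force between the fingers and flat above 2 N and value of joint shaft between -0.12 and 0.12 rad), for 0.2 s.
At the end, for the whole second after the job is handed in: Gripper holds the collar (over 2 N), still, upright within 0.12 rad, within 8 mm of the flat's mid-height, screw in line with the flat within 0.2 rad and bearing on it with over 1 N; flat faces the driver within 0.15 rad; keys up (contact force between the fingers and collar above 2 N and contact force between collar and flat above 1 N and z of collar_center in the frame of shaft_mid between -0.008 and 0.008 m and horizontal distance between collar_center and shaft_mid below 0.006 m and angle between the x axis of collar_center and the x axis of shaft_mid, either way round below 0.2 rad and angle between collar_center's own z axis and vertical below 0.12 rad and value of joint shaft between -0.15 and 0.15 rad and linear speed of collar below 0.02 m/s and x of screw_tip in the frame of shaft_mid above 0.003 m and value of joint each of red, green below 0.003 m); the arm keeps its last pose, push and grip.
It fails at once if the yellow key is pressed (value of joint yellow above 0.003 m).
It fails at once if two keys are down at once (value of joint each of red, green above 0.003 m).
It fails at once if a bystander is moved by more than 30 mm (distance of any of drum, disc, vial, screwdriver, mouse, spacer, adapter from where it was at the start of the episode above 0.03 m).
It also fails if it takes over 72 s, if anything falls off the work surface, if the arm or the gripper's body presses on something with over 40 N, if the wrist force passes 120 N, or if a joint passes its speed limit or range.

## Robot

A 6-joint arm with a two-finger parallel gripper is mounted at the origin on the work surface. World frame = base frame: x ahead of the robot, y to its left, z up, the work surface at z = 0. Lengths are in m, angles in rad, forces in N, time in s.
With the tool pointing down it reaches from about 0.275 to 0.725 m from the base axis. Payload 15.9 kg.
Tool frame: the origin (TCP) lies on the centre line of the jaws, within the pads' length; the fingertips stand 14 mm ahead of it and the grasp point (between the pads) lies 5 mm behind it; x points along the fingers, y is the direction in which the jaws open and shut, and the axes are right-handed (so a half turn about x gives the same grasp; the last joint's range is limited). The gripper opens to 85 mm and grips with 20 to 120 N. Pads are 22 mm wide; open, the fingers measure 114 mm over their backs; the gripper's body (76 mm by 85 mm) begins 54 mm behind the grasp point. The pads swing forward as they close: fully open they stand 13 mm farther back than shut.
Start: joints at [-1.13, 0.213, -0.034, 1.323, 0, 1.571], TCP at [0.213, -0.452, 0.245] pointing down, gripper open.
Joint ranges: [-2.98, 2.98], [-0.74, 1.72], [-1.14, 1.35], [-2.1, 2.04], [-1.57, 1.44], [-3.14, 3.14]. Speed limits (rad/s): [1.89, 1.89, 2.39, 2.57, 3.14, 3.14].

## Interface

Orientations are given as a rotation vector (axis times angle).
In Python, from plant import move_to, movel, movej, move_gripper, dwell, inverse_kinematics, camera, calibration, Unreachable, sign_off, spot_in, cut_out, tip_of, get_time_s, get_joints, get_qvel, get_tau, get_ee_pos, get_ee_rot, get_force, get_moment, get_opening gives the robot as it stands. Calls block until the motion is done:
- move_to(position, orientation): joint-space move of the TCP to a pose.
- movel(position, ori=None, rate=0.15): straight line of the TCP; ori=None keeps the orientation; rate is the mean speed in m/s.
- movej(angles): joint-space move.
- move_gripper(opening): opening from 0.0 (shut) to 1.0 (fully open); the grip force is fixed at half the most; returns when the fingers have stopped.
- dwell(seconds).
- inverse_kinematics(position, orientation): joint angles nearest the present ones, or None.
- camera(name): name is "scene" or "side" or "wrist"; returns the picture (420x560x3 uint8, red, green, blue); there is no depth.
- calibration(name): a dict with "camera_matrix" (3x3 intrinsics, pixels), "view" (4x4, takes a point from world to camera coordinates). Camera axes: x right, y up, looking along -z (the intrinsics and any distortion apply to the point x, -y, -z); pixel columns grow to the right and rows downward; lengths in m; the calibration is good to about 2 mm. A picture is of the moment at which its call begins: read the wrist's pose just before it. calibration takes no time and is no camera call; for the wrist camera it gives the pose at the moment of the call.
A pose or a line that the arm cannot do raises Unreachable and nothing moves.
- sign_off(): hands the job in, once; it reports no verdict.
Trained networks look in the newest picture that a camera, given by its name, has taken for a name from the list of things; names that differ only in an ending like _2 or _b are one class to them, and where a whole thing is asked for, a point or a joint stands for the part that bears it (a point fixed in the world has none). Each returns a list of dicts, best first, with "conf" (0 to 1); they miss things now and then, are a little off and sometimes report something else, mostly with a low value. They report only what shows in the picture. A call takes as long as a camera call. They do not tell look-alikes from the thing itself.
- spot_in(camera, query): "at" ([column, row] in pixels, amid what is visible of it).
- cut_out(camera, query): "region" (420x560 bool, what is visible of it) and "at" ([column, row] in pixels, amid what is visible of it).
- tip_of(camera, query): "at" ([column, row] in pixels: a listed point, or the origin of a listed thing).
Readings, each from a call of its own:
- get_time_s(): time.
- get_joints(): joint angles.
- get_qvel(): joint speeds.
- get_tau(): joint torques, N m.
- get_ee_pos(): TCP position.
- get_ee_rot(): TCP orientation.
- get_force(): force on the tool from outside, world axes, zero at the start.
- get_moment(): the same for the moment, N m.
- get_opening(): opening from 0.0 (shut) to 1.0 (fully open).
Only numpy, scipy, OpenCV 4.12 (cv2) and the standard library are available. Lean on these libraries where they do the work, as an engineer would, in place of code of your own. Each camera call takes 0.05 s, during which the arm holds its last target.

## Working session

There is one attempt and no reset: what is moved stays moved. The work goes in short steps, each a Python script; the robot and the scene stay as the last script left them, time stands still between calls to the robot, and variables do not carry over. Pictures are saved under pics/ and viewed, and the job is handed in when it is done.

```bash
ls; mkdir -p pics; cat > h.py <<'E'
import numpy as np,cv2
from plant import *
def snap(n,f):
    im=camera(n); cv2.imwrite('pics/'+f,cv2.cvtColor(im,cv2.COLOR_RGB2BGR)); return im
def ray(n,px,cal=None):
    c=cal or calibration(n); K=np.array(c["camera_matrix"],float); V=np.array(c["view"],float)
    d=c.get("distortion"); 
    p=cv2.undistortPoints(np.array([[px]],float),K,None if d is None else np.array(d,float))[0,0]
    dc=np.array([p[0],-p[1],-1.]); R=V[:3,:3]; o=-R.T@V[:3,3]; r=R.T@dc
    return o,r/np.linalg.norm(r)
def atz(n,px,z,cal=None):
    o,r=ray(n,px,cal); return o+r*(z-o[2])/r[2]
def proj(n,P,cal=None):
    c=cal or calibration(n); K=np.array(c["camera_matrix"],float); V=np.array(c["view"],float)
    q=V[:3,:3]@np.array(P,float)+V[:3,3]; d=c.get("distortion")
    return cv2.projectPoints(np.array([[q[0],-q[1],-q[2]]]),np.zeros(3),np.zeros(3),K,None if d is None else np.array(d,float))[0][0,0]
def tri(rs):
    A=np.zeros((3,3));b=np.zeros(3)
    for o,r in rs:
        M=np.eye(3)-np.outer(r,r);A+=M;b+=M@o
    return np.linalg.solve(A,b)
E
python3 - <<'E'
from h import *
for n in("scene","side","wrist"): snap(n,n+'0.png')
print(calibration("scene"),calibration("side"),calibration("wrist"))
print(get_time_s(),get_ee_pos(),get_ee_rot())
for n in("scene","side","wrist"):
  for q in("red_top","green_top","yellow_top","shaft_mid","drive","collar_center","screw_tip","flat"):
    print(n,q,[(np.round(d["at"]),round(d["conf"],2)) for d in tip_of(n,q)][:4])
print(get_time_s())
E
```

```text
pics
{'camera_matrix': array([[389.92211181,   0.        , 281.11280296],
       [  0.        , 389.92211181, 209.31178674],
       [  0.        ,   0.        ,   1.        ]]), 'view': array([[-0.86193542,  0.50673172,  0.01703805,  0.51151314],
       [-0.29428209, -0.52736444,  0.79704755,  0.07262775],
       [ 0.41287454,  0.68198952,  0.60367616, -1.53462568],
       [ 0.        ,  0.        ,  0.        ,  1.        ]])} {'camera_matrix': array([[431.97554775,   0.        , 281.76300312],
       [  0.        , 431.97554775, 203.30694715],
       [  0.        ,   0.        ,   1.        ]]), 'view': array([[ 0.96074422, -0.27640268, -0.02391868, -0.54438163],
       [ 0.19022054,  0.5935121 ,  0.78202272, -0.14939599],
       [-0.20195715, -0.75587363,  0.62279079, -1.18637171],
       [ 0.        ,  0.        ,  0.        ,  1.        ]])} {'camera_matrix': array([[302.47360315,   0.        , 272.99113073],
       [  0.        , 302.47360315, 211.12763837],
       [  0.        ,   0.        ,   1.        ]]), 'view': array([[ 4.28237567e-01, -9.03666192e-01, -2.79872918e-05,
 
[... 990 characters left out ...]
, 0.47), (array([387., 314.]), 0.42)]
side green_top [(array([247., 150.]), 0.44)]
side yellow_top [(array([230., 295.]), 0.52), (array([266., 145.]), 0.51)]
side shaft_mid [(array([294., 190.]), 0.69), (array([263., 144.]), 0.2)]
side drive [(array([294., 215.]), 0.75)]
side collar_center [(array([275., 293.]), 0.73), (array([337., 312.]), 0.56), (array([310., 268.]), 0.54)]
side screw_tip [(array([313., 270.]), 0.67), (array([278., 293.]), 0.59), (array([331., 310.]), 0.5)]
side flat [(array([229., 150.]), 0.69), (array([310., 266.]), 0.25)]
wrist red_top []
wrist green_top []
wrist yellow_top []
wrist shaft_mid []
wrist drive []
wrist collar_center []
wrist screw_tip []
wrist flat []
1.35
```

View pics/scene0.png

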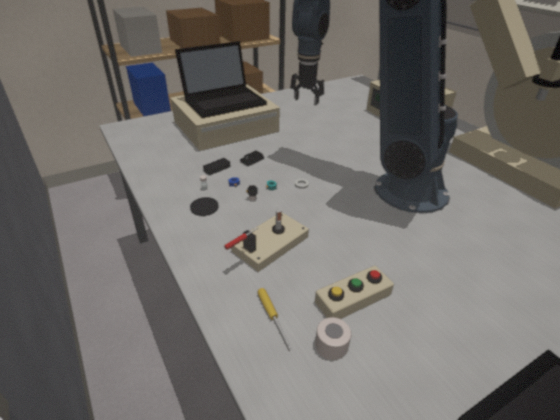

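View pics/side0.png

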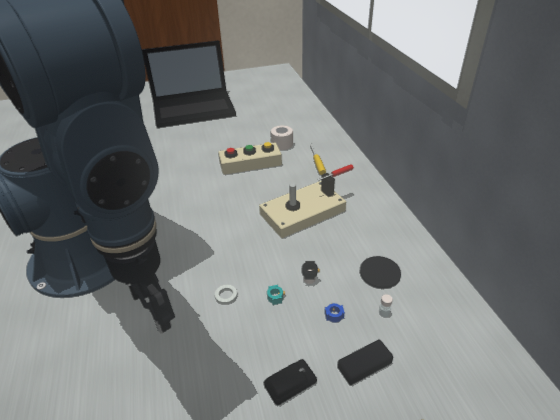

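View pics/wrist0.png

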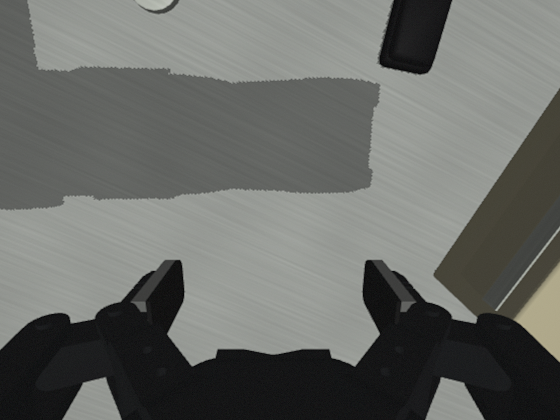

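```bash
python3 - <<'E'
import cv2
a=cv2.imread('pics/scene0.png')[150:310,200:420]; b=cv2.imread('pics/side0.png')[120:340,200:420]
cv2.imwrite('pics/sc_c.png',cv2.resize(a,None,fx=3.6,fy=3.6,interpolation=2))
cv2.imwrite('pics/si_c.png',cv2.resize(b,None,fx=2.7,fy=2.7,interpolation=2))
E
```

```text
(no output)
```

View pics/sc_c.png

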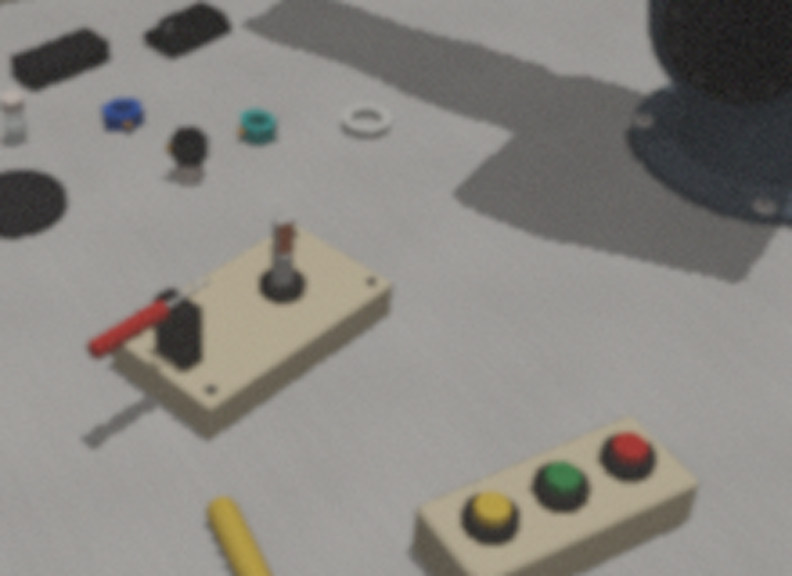

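View pics/si_c.png

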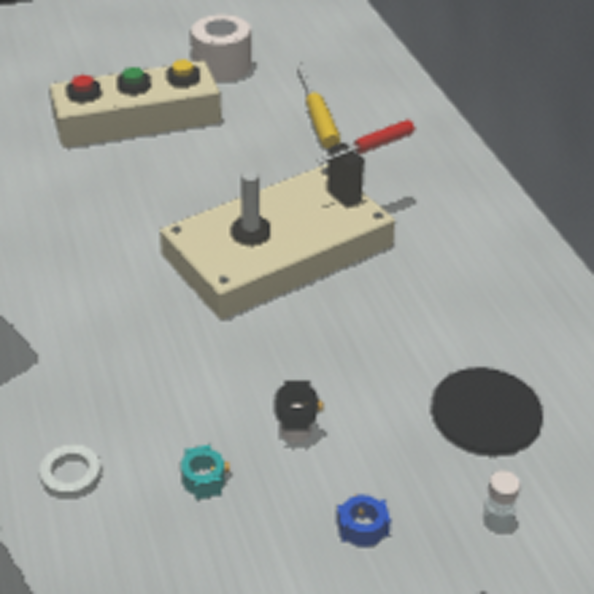

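```bash
python3 - <<'E'
from h import *
T={'red':((375.3,274.4),(230.7,150.4),.072),'green':((356.4,283),(249.3,147.4),.072),'yellow':((336.7,291.4),(267.8,144.8),.072),
'shafttop':((278.9,211.9),(292.6,185.8),.12),'shaftbase':((278.3,229.3),(293,205.5),.05),'collar':((252,190.5),(310,270.5),.036),'drivertip':((257.5,227.5),(322,179),.102),'driverend':((227,247),(352,167),.102)}
for k,(a,b,z) in T.items(): print(k,atz('scene',a,z).round(3),atz('side',b,z).round(3),tri([ray('scene',a),ray('side',b)]).round(3))
E
```

```text
red [0.481 0.319 0.072] [0.476 0.308 0.072] [0.477 0.316 0.067]
green [0.547 0.317 0.072] [0.541 0.307 0.072] [0.543 0.314 0.067]
yellow [0.611 0.315 0.072] [0.606 0.304 0.072] [0.607 0.312 0.067]
shafttop [ 0.603 -0.002  0.12 ] [ 0.597 -0.014  0.12 ] [ 0.599 -0.008  0.115]
shaftbase [ 0.604 -0.002  0.05 ] [ 0.597 -0.016  0.05 ] [ 0.6   -0.008  0.043]
collar [ 0.568 -0.258  0.036] [ 0.566 -0.261  0.036] [ 0.567 -0.26   0.035]
drivertip [0.686 0.013 0.102] [0.697 0.015 0.102] [0.692 0.014 0.104]
driverend [0.802 0.048 0.102] [0.806 0.046 0.102] [0.804 0.047 0.102]
```

```bash
cat >> h.py <<'E'
from scipy.spatial.transform import Rotation as Rn
def down(yaw):
    c,s=np.cos(yaw),np.sin(yaw)
    return Rn.from_matrix(np.array([[0,c,s],[0,s,-c],[-1,0,0]])).as_rotvec()
def camf():
    c=calibration('wrist');V=np.array(c['view']);return -V[:3,:3].T@V[:3,3]
E
python3 - <<'E'
from h import *
R=Rn.from_rotvec(get_ee_rot()).as_matrix();p=np.array(get_ee_pos())
print(R.round(3)); print('cam in tool',R.T@(camf()-p)); print('fwd in tool', R.T@(-np.array(calibration('wrist')['view'])[2,:3]))
for d in(.02,.1,.2): print(d,proj('wrist',p+[0,0,-d]))
for yaw in(0,1.57,-1.57,3.14,-.99,0.58,2.15):
  print(yaw,[np.round(inverse_kinematics(q,down(yaw)),2) if inverse_kinematics(q,down(yaw)) is not None else None for q in([.478,.312,.2],[.6,-.008,.2],[.567,-.26,.2])])
E
```

```text
[[ 0.     0.427 -0.904]
 [ 0.    -0.904 -0.427]
 [-1.    -0.    -0.   ]]
cam in tool [-0.12865265 -0.00097125 -0.07062704]
fwd in tool [0.9616002  0.00130156 0.27445102]
0.02 [274.33430721 261.65875619]
0.1 [273.82182193 217.65653161]
0.2 [273.51179353 191.03734934]
0 [array([0.58, 0.37, 0.06, 1.26, 0.  , 2.15]), array([-0.01,  0.43,  0.16,  1.29,  0.  ,  1.56]), array([-0.43,  0.48,  0.24,  1.32,  0.  ,  1.14])]
1.57 [array([0.58, 0.37, 0.06, 1.26, 0.  , 0.58]), array([-0.01,  0.43,  0.16,  1.29,  0.  , -0.01]), array([-0.43,  0.48,  0.24,  1.32,  0.  , -0.43])]
-1.57 [array([ 0.58,  0.37,  0.06,  1.26,  0.  , -2.56]), array([-0.01,  0.43,  0.16,  1.29,  0.  ,  3.13]), array([-0.43,  0.48,  0.24,  1.32,  0.  ,  2.71])]
3.14 [array([ 0.58,  0.37,  0.06,  1.26,  0.  , -0.99]), array([-0.01,  0.43,  0.16,  1.29, -0.  , -1.58]), array([-0.43,  0.48,  0.24,  1.32, -0.  , -2.  ])]
-0.99 [array([0.58, 0.37, 0.06, 1.26, 0.  , 3.14]), array([-0.01,  0.43,  0.16,  1.29,  0.  ,  2.55]), array([-0.43,  0.48,  0.24,  1.32,  0.  ,  2.13])]
0.58 [array([0.58, 0.37, 0.06, 1.26, 0.  , 1.57]), array([-0.01,  0.43,  0.16,  1.29,  0.  ,  0.98]), array([-0.43,  0.48,  0.24,  1.32,  0.  ,  0.56])]
2.15 [array([ 0.58,  0.37,  0.06,  1.26,  0.  , -0.  ]), array([-0.01,  0.43,  0.16,  1.29,  0.  , -0.59]), array([-0.43,  0.48,  0.24,  1.32,  0.  , -1.01])]
```

```bash
python3 - <<'E'
from h import *
t=get_time_s()
move_to([.545,.312,.17],down(1.57)); print(get_time_s()-t); move_gripper(0.0)
print(get_time_s()-t)
im=snap('wrist','w1.png'); print(get_ee_pos())
for q,z in(('red_top',.072),('green_top',.072),('yellow_top',.072)):
    r=tip_of('wrist',q); print(q,[(np.round(d['at'],1),round(d['conf'],2),atz('wrist',d['at'],z).round(4)) for d in r])
hsv=cv2.cvtColor(im,cv2.COLOR_RGB2HSV)
for nme,lo,hi in(('red',(0,150,60),(8,255,255)),('green',(45,100,40),(80,255,255)),('yel',(18,150,80),(32,255,255))):
    m=cv2.inRange(hsv,lo,hi); n,l,s,c=cv2.connectedComponentsWithStats(m); 
    if n>1:
        i=1+np.argmax(s[1:,4]); print(nme,s[i],c[i],atz('wrist',c[i],.072))
E
```

```text
2.9416999999999995
3.7083
[0.54500003 0.31199281 0.16997946]
red_top [(array([276.6, 124.6]), 0.97, array([0.4758, 0.3158, 0.072 ]))]
green_top [(array([272.4, 210. ]), 0.79, array([0.5398, 0.3128, 0.072 ]))]
yellow_top []
red [ 256  107   38   38 1129] [274.55093003 125.47918512] [0.47645893 0.31435111 0.072     ]
green [255 193  35  36 991] [272.1493441  210.30877901] [0.54000705 0.31263281 0.072     ]
```

View pics/w1.png

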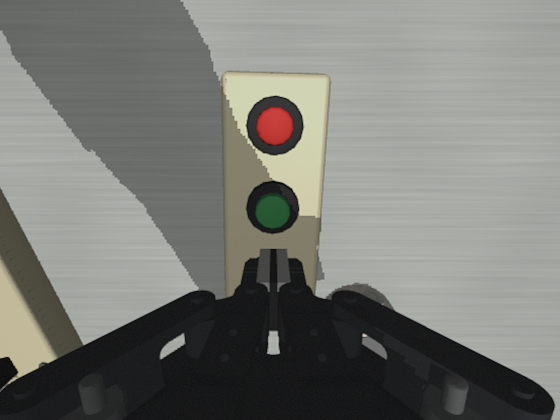

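```bash
python3 - <<'E'
from h import *
t=get_time_s()
for n,x,y in(('red',.4765,.3145),('green',.540,.3125)):
    movel([x,y,.105],rate=.25); f0=np.array(get_force())
    movel([x,y,.088],rate=.1)
    for z in(.0825,.0812,.080,.0793,.0786):
        movel([x,y,z],rate=.05); dwell(.03); f=np.array(get_force())-f0; print(n,z,f.round(1),np.round(get_ee_pos(),4))
        if f[2]>6.5: break
    dwell(.12)
    if n=='red': snap('side','redpress.png')
    movel([x,y,.105],rate=.2)
print(get_time_s()-t,get_time_s())
E
```

```text
red 0.0825 [ 1.8 -0.6  3.3] [0.4771 0.3147 0.083 ]
red 0.0812 [ 2.6 -0.2  3.4] [0.4768 0.3146 0.0815]
red 0.08 [2.6 0.8 3.2] [0.4767 0.3146 0.0801]
red 0.0793 [-0.5 -0.7 12.6] [0.4768 0.3147 0.0799]
green 0.0825 [-1.   0.9  2.3] [0.5399 0.3127 0.0828]
green 0.0812 [-3.   2.2  4.3] [0.54   0.3127 0.0814]
green 0.08 [-1.3  2.7  4.7] [0.54   0.3127 0.0801]
green 0.0793 [-4.5  1.9 13.3] [0.5401 0.3127 0.0799]
4.674999999999999 9.9333
```

```bash
python3 - <<'E'
from h import *
t=get_time_s()
movel([.54,.3125,.19],rate=.3)
move_to([.600,-.008,.18],down(-.3)); move_gripper(.7)
print(get_time_s()-t,get_ee_pos())
im=snap('wrist','w2.png')
for q in('shaft_mid','flat','drive'):
    print(q,[(np.round(d['at'],1),round(d['conf'],2)) for d in tip_of('wrist',q)])
print([proj('wrist',[.6,-.008,z]) for z in(.12,.102)])
cv2.imwrite('pics/w2c.png',cv2.resize(cv2.cvtColor(im,4)[130:330,180:380],None,fx=3,fy=3,interpolation=2))
E
```

```text
2.2667 [ 0.6000127  -0.00793833  0.18000609]
shaft_mid [(array([270.9, 227.7]), 0.8)]
flat [(array([271.2, 220.7]), 0.73)]
drive [(array([272.1, 197. ]), 0.79)]
[array([272.4711975 , 235.77181612]), array([272.50449561, 226.9579309 ])]
```

View pics/w2.png

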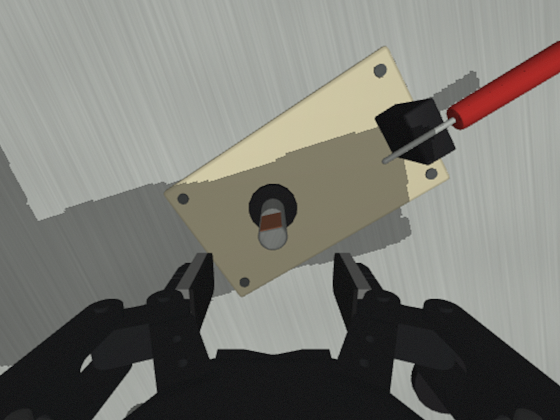

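View pics/w2c.png

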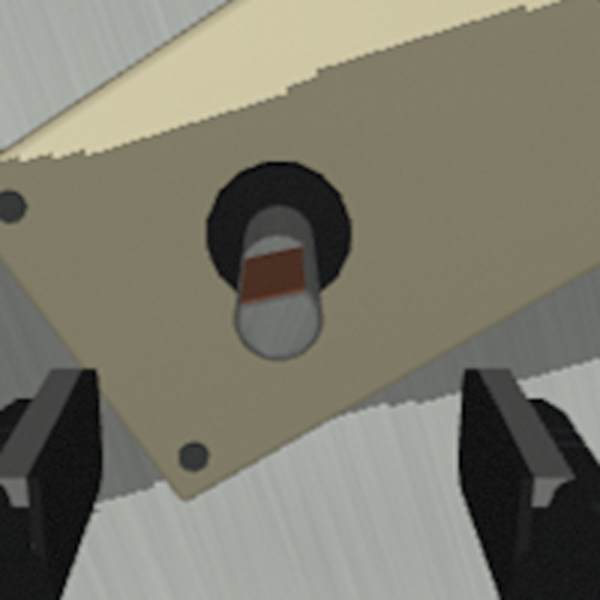

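```bash
python3 - <<'E'
from h import *
im=cv2.imread('pics/w2.png')
b,g,r=[im[...,i].astype(int) for i in range(3)]
m=((r-b>30)&(r-g>20)).astype(np.uint8); m[:, :255]=0;m[:,295:]=0;m[:200]=0;m[250:]=0
bot=[];top=[]
for c in range(255,295):
    rr=np.where(m[:,c])[0]
    if len(rr): bot.append((c+0.0,rr.max()+.5)); top.append((c,rr.min()-.5))
print(bot,top)
bot=np.array(bot[2:-2]); k=np.polyfit(bot[:,0],bot[:,1],1)
c0,c1=bot[0,0],bot[-1,0]
P=[atz('wrist',(c,np.polyval(k,c)),.12) for c in(c0,c1)]
d=P[1]-P[0]; print('edge',P,'normal ang',np.arctan2(d[1],d[0])+np.pi/2)
print('corner pts',[atz('wrist',p,.12) for p in((260.5,231.3),(282.3,226.7))])
C=atz('wrist',(272.7,235.3),.12);print('centre',C)
n=np.array([-d[1],d[0]])/np.hypot(d[0],d[1]); print('dist',(P[0]-C)[:2]@n)
a=atz('wrist',(385,162),.102);e=atz('wrist',(452,122),.102);print('tip',a,e,'dir',np.arctan2(*(e-a)[1::-1]),'from C',np.arctan2(*(a-C)[1::-1]),np.linalg.norm((a-C)[:2]))
h=[atz('wrist',p,.04) for p in((183,199),(380,70),(244.5,282),(431,174))]
print('plate dir',[np.arctan2(*(h[j]-h[i])[1::-1]) for i,j in((0,1),(2,3))],[np.linalg.norm(h[j]-h[i]) for i,j in((0,1),(2,3),(0,2))], [ (x).round(4) for x in h])
E
python3 - <<'E'
import cv2
im=cv2.imread('pics/w2.png')
cv2.imwrite('pics/w2d.png',cv2.resize(im[60:290,160:480],None,fx=2.5,fy=2.5,interpolation=2))
E
```

```text
[(260.0, np.float64(230.5)), (261.0, np.float64(230.5)), (262.0, np.float64(230.5)), (263.0, np.float64(230.5)), (264.0, np.float64(230.5)), (265.0, np.float64(230.5)), (266.0, np.float64(229.5)), (267.0, np.float64(229.5)), (268.0, np.float64(229.5)), (269.0, np.float64(229.5)), (270.0, np.float64(228.5)), (271.0, np.float64(228.5)), (272.0, np.float64(228.5)), (273.0, np.float64(228.5)), (274.0, np.float64(228.5)), (275.0, np.float64(227.5)), (276.0, np.float64(227.5)), (277.0, np.float64(227.5)), (278.0, np.float64(227.5)), (279.0, np.float64(227.5)), (280.0, np.float64(226.5)), (281.0, np.float64(226.5))] [(260, np.float64(229.5)), (261, np.float64(221.5)), (262, np.float64(216.5)), (263, np.float64(215.5)), (264, np.float64(215.5)), (265, np.float64(215.5)), (266, np.float64(215.5)), (267, np.float64(214.5)), (268, np.float64(214.5)), (269, np.float64(214.5)), (270, np.float64(214.5)), (271, np.float64(214.5)), (272, np.float64(213.5)), (273, np.float64(213.5)), (274, np.float64(213.5)), (275, np.float64(213.5)), (276, np.float64(212.5)), (277, np.float64(212.5)), (278, np.float
[... 156 characters left out ...]
589506, -0.00346864,  0.12      ])] normal ang 1.4883065929007255
corner pts [array([ 0.59336028, -0.00266311,  0.12      ]), array([ 0.60805719, -0.00382397,  0.12      ])]
centre [ 0.60024335 -0.00772589  0.12      ]
dist 0.004708455838688
tip [0.68673131 0.01405654 0.102     ] [0.73383675 0.02683599 0.102     ] dir 0.2649179638144057 from C 0.24672389149950463 0.08918879867890876
plate dir [np.float64(0.26973943264575595), np.float64(0.26731021926843795)] [np.float64(0.20096564791844443), np.float64(0.2004653125886632), np.float64(0.10026948069018629)] [array([0.5235, 0.0215, 0.04  ]), array([0.7172, 0.075 , 0.04  ]), array([ 0.5502, -0.0752,  0.04  ]), array([ 0.7436, -0.0222,  0.04  ])]
```

View pics/w2d.png

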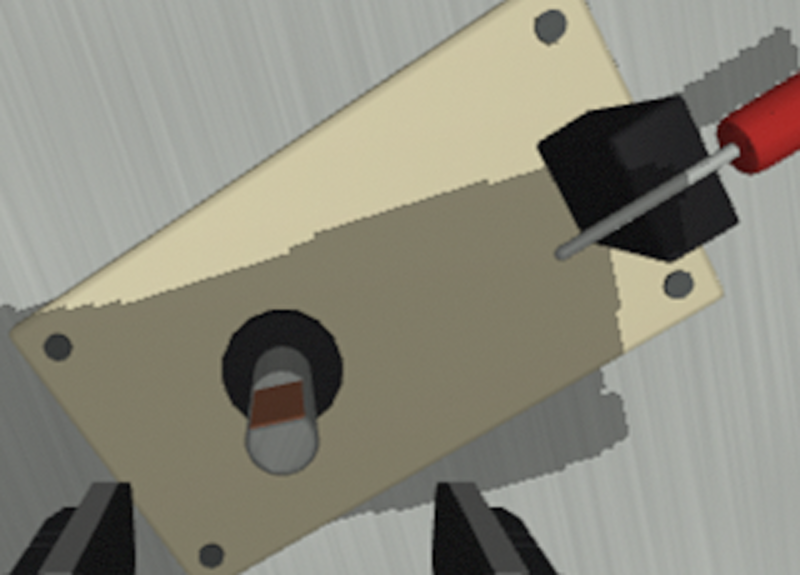

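```bash
python3 - <<'E'
from h import *
t=get_time_s()
C=np.array([.600,-.0085]); th=1.488
n=lambda a:np.array([np.cos(a),np.sin(a)])
p=C-.002*n(th)
movel([*p,.17],down(th),rate=.15); f0=np.array(get_force()); m0=np.array(get_moment()); print(f0,get_time_s()-t)
movel([*p,.099],rate=.12); print('df',np.array(get_force())-f0, get_time_s()-t)
move_gripper(.0); dwell(.1)
print('op',get_opening()*85,'df',np.array(get_force())-f0,'dm',np.array(get_moment())-m0,get_ee_pos(),get_time_s()-t)
snap('wrist','w3.png'); snap('scene','s3.png')
E
```

```text
[-0.37918105 -0.90775243  0.12917121] 1.941699999999999
df [0.95616505 1.86127247 0.03916963] 2.683299999999999
op 14.920635922258766 df [-1.50179422 -8.28461322  6.29281346] dm [-1.75776271  0.41188983  0.06707181] [ 0.60008832 -0.01167961  0.09977519] 3.25
```

View pics/w3.png

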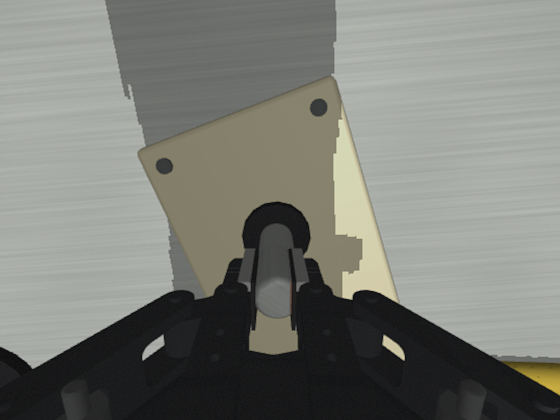

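```bash
python3 - <<'E'
from h import *
t=get_time_s()
C=np.array([.5998,-.0098]); n=lambda a:np.array([np.cos(a),np.sin(a)])
for a in np.linspace(1.488,.268,6):
    p=C-.002*n(a); movel([*p,.099],down(a),rate=.15); print(round(a,2),np.round(get_force(),1),np.round(get_ee_pos(),4),round(get_opening()*85,2),round(get_time_s()-t,2))
dwell(.15); print(np.round(get_force(),1),np.round(get_moment(),2),np.round(get_ee_pos(),4),get_opening()*85,Rn.from_rotvec(get_ee_rot()).as_matrix()[:,1])
snap('wrist','w4.png');snap('scene','s4.png')
print(get_time_s())
E
python3 -c "
import cv2
a=cv2.imread('pics/s4.png')[180:280,210:330];cv2.imwrite('pics/s4c.png',cv2.resize(a,None,fx=6,fy=6,interpolation=2))"
```

```text
1.49 [-0.8  0.7  5.8] [ 0.6    -0.0118  0.0997] 14.78 0.25
1.24 [-1.4 -2.2  7.3] [ 0.5996 -0.012   0.0998] 14.77 0.64
1.0 [-2.5 -3.5  7.4] [ 0.599  -0.012   0.0998] 14.2 1.03
0.76 [-3.  -6.   7.7] [ 0.5985 -0.0119  0.0998] 14.79 1.43
0.51 [-4.2 -7.4  9.8] [ 0.598  -0.0117  0.0997] 14.58 1.82
0.27 [-5.1 -8.8 10.3] [ 0.5976 -0.0114  0.0997] 14.53 2.21
[-6.1 -7.4  9.8] [-1.57  1.27 -0.09] [ 0.5976 -0.0114  0.0997] 14.394216446074156 [ 9.64537065e-01  2.63946860e-01 -5.52693745e-04]
18.2083
```

View pics/w4.png

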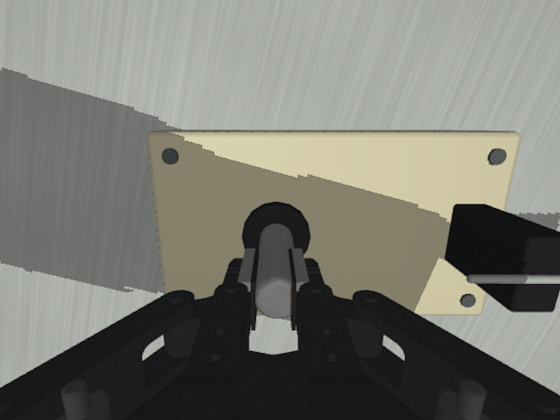

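View pics/s4c.png

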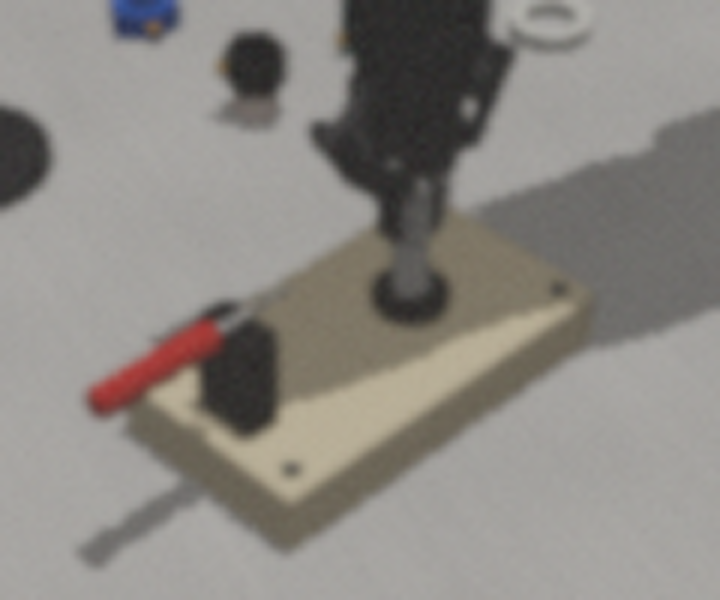

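```bash
python3 - <<'E'
from h import *
t=get_time_s()
p=np.array(get_ee_pos()); movel([p[0],p[1],.099],down(.268),rate=.05); print(np.round(get_force(),1),np.round(get_ee_pos(),4))
move_gripper(.5); print(np.round(get_force(),1),np.round(get_ee_pos(),4))
movel([.5975,-.0105,.18],rate=.2); 
im=snap('wrist','w5.png'); print(get_time_s()-t)
c=cv2.resize(cv2.cvtColor(im,4)[180:280,220:330],None,fx=6,fy=6,interpolation=2); cv2.imwrite('pics/w5c.png',c)
print(proj('wrist',[.5992,-.0096,.12]))
move_to([.567,-.26,.15],down(1.3)); 
im=snap('wrist','w6.png'); snap('scene','s6.png')
for q,z in(('collar_center',.036),('screw_tip',.036)):
    print(q,[(np.round(d['at'],1),round(d['conf'],2),atz('wrist',d['at'],z).round(4)) for d in tip_of('wrist',q)])
print(get_time_s()-t,get_time_s())
cv2.imwrite('pics/w6c.png',cv2.resize(cv2.cvtColor(im,4)[130:330,180:380],None,fx=3,fy=3,interpolation=2))
E
```

```text
[-4.2 -1.6  9.5] [ 0.5976 -0.0115  0.0997]
[-0.9  0.4  0.5] [ 0.5976 -0.0114  0.099 ]
1.241699999999998
[274.81575198 235.24808852]
collar_center [(array([272.7, 209.6]), 0.97, array([ 0.5662, -0.2578,  0.036 ])), (array([205.3, 102.6]), 0.85, array([ 0.4716, -0.2847,  0.036 ])), (array([156.9, 255.1]), 0.72, array([ 0.5791, -0.366 ,  0.036 ])), (array([ 43.3, 293.4]), 0.33, array([ 0.5871, -0.4789,  0.036 ]))]
screw_tip [(array([208.4, 111.1]), 0.84, array([ 0.478 , -0.2845,  0.036 ])), (array([160.8, 256.5]), 0.7, array([ 0.5813, -0.3633,  0.036 ])), (array([271.7, 221.3]), 0.57, array([ 0.5759, -0.2614,  0.036 ]))]
2.741699999999998 20.95
```

View pics/w5c.png

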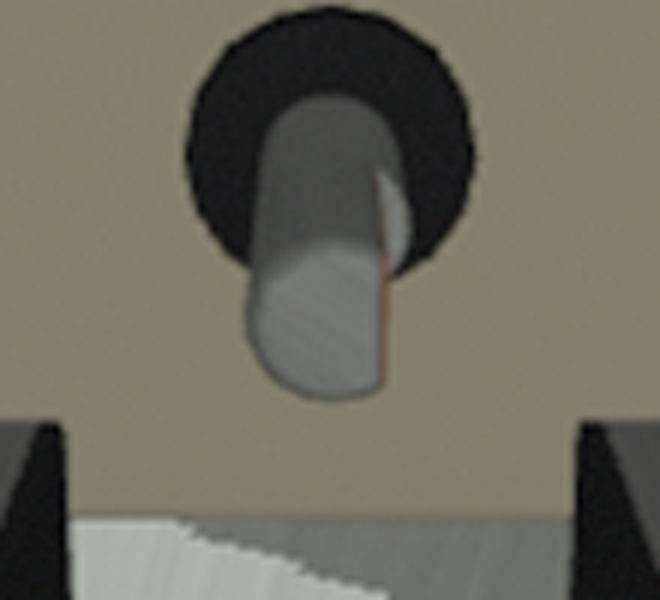

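View pics/w6.png

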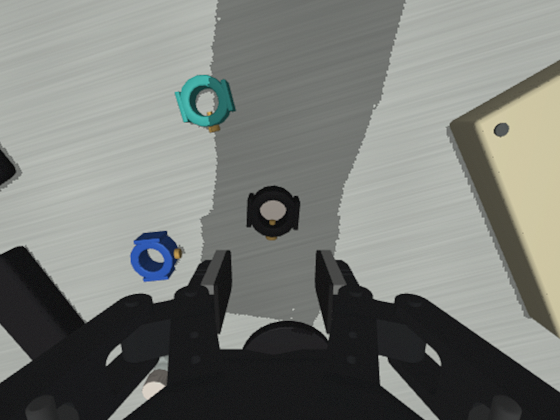

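View pics/w6c.png

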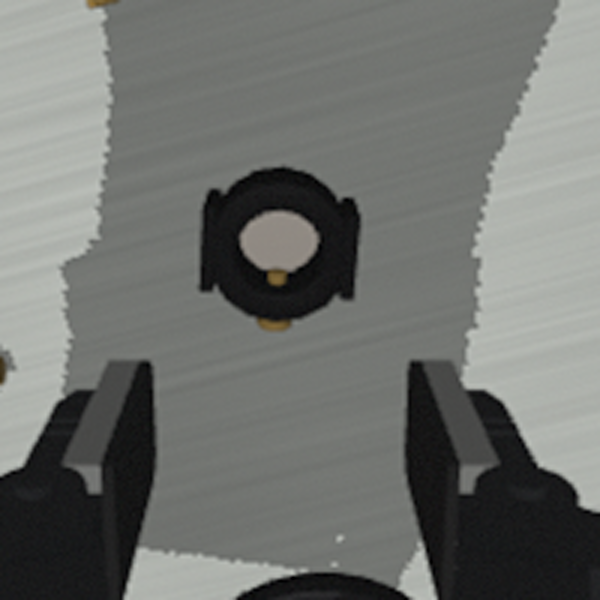

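```bash
cat > fit.py <<'E'
from h import *
from scipy.optimize import minimize
S=8
def fitc(img,x0,cal,zc=.036,win=(225,320,180,250)):
    a=img.astype(int).max(axis=2); 
    x1,x2,y1,y2=win
    dark=cv2.resize(a[y1:y2,x1:x2].astype(np.float32),None,fx=4,fy=4,interpolation=cv2.INTER_CUBIC)<70
    dark=dark.astype(np.uint8)
    cs,_=cv2.findContours(dark,cv2.RETR_EXTERNAL,cv2.CHAIN_APPROX_NONE)
    c=max(cs,key=cv2.contourArea); M=np.zeros_like(dark); cv2.drawContours(M,[c],-1,1,-1)
    def render(p):
        x,y,yaw=p; R=np.array([[np.cos(yaw),-np.sin(yaw)],[np.sin(yaw),np.cos(yaw)]])
        I=np.zeros_like(dark)
        t=np.linspace(0,2*np.pi,60)
        parts=[np.c_[20*np.cos(t),20*np.sin(t)]/1000]+[np.array([[-12,s*17],[12,s*17],[12,s*21],[-12,s*21]])/1000 for s in(1,-1)]
        for q in parts:
            w=q@R.T+[x,y]; P=[proj('wrist',[*u,zc+h],cal) for u in w for h in(-.011,.011)]
            P=(np.array(P)-[x1,y1]+.5)*4-.5
            cv2.fillConvexPoly(I,cv2.convexHull(np.round(P*16).astype(np.int32)),1,shift=4)
        return I
    f=lambda p:float((render(p)!=M).sum())
    r=minimize(f,x0,method='Nelder-Mead',options=dict(initial_simplex=[x0]+[list(np.array(x0)+d) for d in([.004,0,0],[0,.004,0],[0,0,.15])],xatol=1e-5,fatol=1))
    return r.x,r.fun,M.sum(),M,render(r.x)
E
python3 - <<'E'
from fit import *
img=cv2.imread('pics/w6.png');cal=calibration('wrist')
x,f,s,M,I=fitc(img,[.5665,-.259,-.3],cal); print(x,f,s)
cv2.imwrite('pics/fit6.png',cv2.resize(np.dstack([M*255,I*255,M*0]),None,fx=2,fy=2,interpolation=0))
print('bore px',atz('wrist',(273.0,210.5),.036))
E
```

```text
[ 0.56708689 -0.25825185 -0.33888225] 2242.0 35148
bore px [ 0.56704128 -0.25787355  0.036     ]
```

View pics/fit6.png

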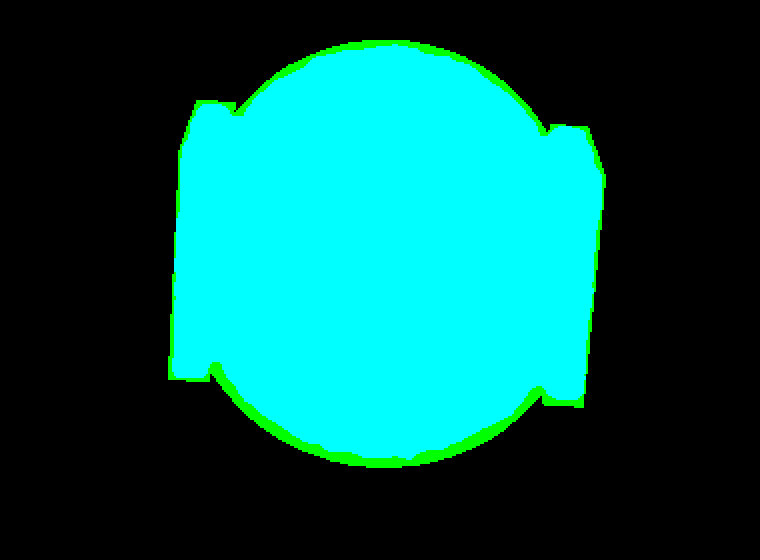

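```bash
python3 - <<'E'
from h import *
t=get_time_s()
yaw=-.339+np.pi/2; p=[.5688,-.2588]
move_gripper(.75)
movel([*p,.09],down(yaw),rate=.15); f0=np.array(get_force())
movel([*p,.033],rate=.12); print('df',np.array(get_force())-f0)
move_gripper(0.0); dwell(.1)
print('op',get_opening()*85,'df',np.array(get_force())-f0,get_ee_pos())
movel([*p,.075],rate=.1); dwell(.05); print('op',get_opening()*85,'df',np.array(get_force())-f0,get_ee_pos(),get_time_s()-t)
im=snap('wrist','w7.png');snap('side','si7.png')
cv2.imwrite('pics/w7c.png',cv2.resize(cv2.cvtColor(im,4)[180:330,190:360],None,fx=4,fy=4,interpolation=2))
E
```

```text
df [ 0.30792073 -0.75706976  0.31936664]
op 41.15148812106643 df [-2.05632972 -0.10513772  7.08565428] [ 0.56946607 -0.25911627  0.03434753]
op 40.60085081288209 df [ 0.954086   -1.49740663 -1.23381973] [ 0.56849463 -0.25864203  0.07436807] 2.558299999999999
```

View pics/w7c.png

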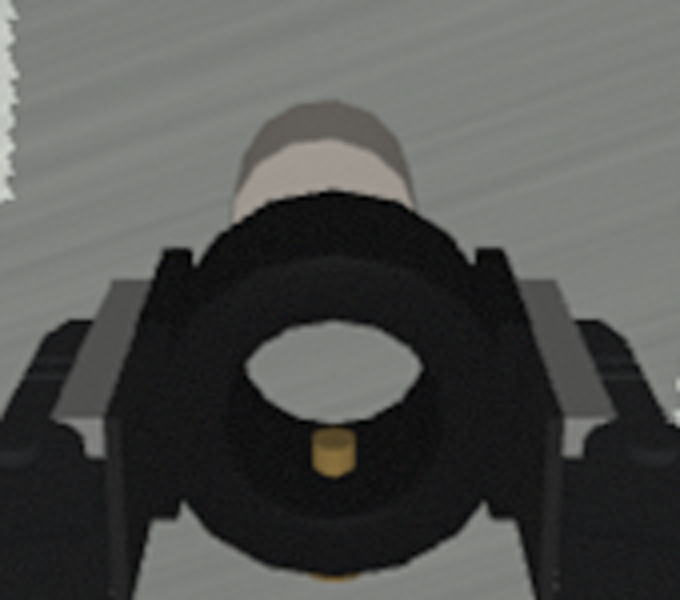

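View pics/si7.png

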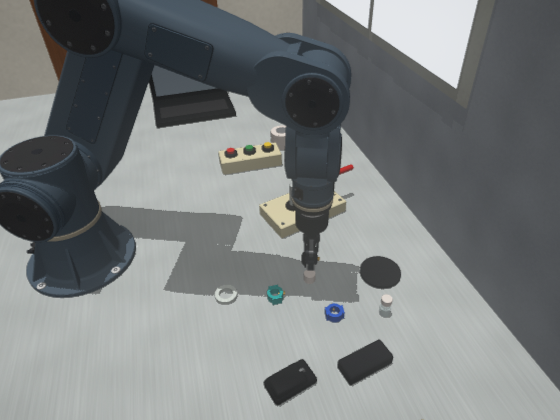

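```bash
python3 - <<'E'
from h import *
cal=calibration('wrist'); R=Rn.from_rotvec(get_ee_rot()).as_matrix();p=np.array(get_ee_pos())
zc=p[2]+.0017
for px,z,off in(((273.5,323.4),zc+.011,-.020),((273.5,227.4),zc-.011,.020),((273.5,309.6),zc+.011,-.0115),((273.5,285.5),zc-.011,-.0115),((273.5,260.2),zc-.011,None),((273.5,260.4),zc+.011,.0115)):
    w=atz('wrist',px,z,cal); tl=R.T@(w-p); print(px,tl.round(4),None if off is None else tl[2]+off)
print('fingers dir',R.round(3))
E
```

```text
(273.5, 323.4) [-0.0127  0.0018  0.0157] -0.004286207677112443
(273.5, 227.4) [ 0.0093  0.0017 -0.0219] -0.001892572825974402
(273.5, 309.6) [-0.0127  0.0018  0.0087] -0.0028334623402078637
(273.5, 285.5) [0.0093 0.0018 0.0094] -0.0021085322534202776
(273.5, 260.2) [ 0.0093  0.0017 -0.0047] None
(273.5, 260.4) [-0.0127  0.0017 -0.0149] -0.0034001581095612354
fingers dir [[-0.001  0.333  0.943]
 [ 0.001  0.943 -0.333]
 [-1.     0.    -0.001]]
```

```bash
python3 - <<'E'
from h import *
R=Rn.from_rotvec(get_ee_rot()).as_matrix();p=np.array(get_ee_pos());V=np.array(calibration('wrist')['view'])
print('cam in tool',R.T@(camf()-p),(V[:3,:3]@R).round(4))
print(proj('wrist',p),proj('wrist',p+[0,0,-.02]),get_time_s(),get_qvel())
E
```

```text
cam in tool [-0.12865511  0.00147909 -0.06942813] [[ 8.000e-04  1.000e+00 -1.800e-03]
 [ 2.745e-01 -1.900e-03 -9.616e-01]
 [-9.616e-01  3.000e-04 -2.745e-01]]
[269.80755838 277.75565612] [270.21092391 259.64207278] 23.6083 [-9.30640567e-04  1.16265864e-03  3.88998004e-03  3.01104135e-03
  5.37852184e-04  9.80757029e-05]
```

```bash
python3 - <<'E'
from h import *
t=get_time_s()
p=np.array(get_ee_pos()); movel([p[0],p[1],.19],rate=.25)
yaw=.268+np.pi/2
move_to([.6013,-.0089,.165],down(yaw)); print(get_time_s()-t)
movel([.6013,-.0089,.135],rate=.1); dwell(.1)
print(np.round(get_ee_pos(),4),np.round(get_force(),1),get_opening()*85,get_time_s()-t)
im=snap('wrist','w8.png')
R=Rn.from_rotvec(get_ee_rot()).as_matrix();p=np.array(get_ee_pos());print(R[:,0].round(4),np.arctan2(R[1,1],R[0,1]))
cv2.imwrite('pics/w8c.png',cv2.resize(cv2.cvtColor(im,4)[220:330,210:340],None,fx=5.4,fy=5.4,interpolation=2))
E
```

```text
1.6000000000000014
[ 0.6017 -0.0093  0.1357] [-0.  -0.1 -0.7] 40.92461911132567 2.1499999999999986
[ 0.0011 -0.     -1.    ] 1.8382845389772517
```

View pics/w8c.png

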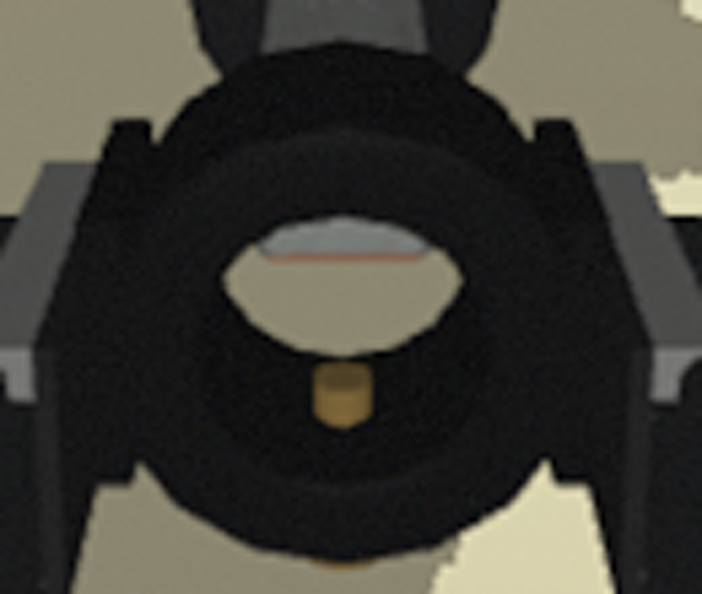

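```bash
python3 - <<'E'
from h import *
e=np.array([.00058,.00136,0])
R=Rn.from_rotvec(get_ee_rot()).as_matrix();p=np.array(get_ee_pos())
for dz in(0,.0015,-.0015):
  zc=p[2]+.0017+dz
  f=lambda px,z:(R.T@(atz('wrist',px,z)-e-p))
  fe=f((273.9,267.0),.12); br=f((273.6,285.7),zc-.011); tn=f((273.6,259.8),zc+.011); tf=f((273.6,310.2),zc+.011); on=f((273.5,227.8),zc-.011); of=f((273.5,323.4),zc+.011)
  print(dz,'spindle axis ztool',(fe[2]-.006).round(4),fe[1].round(4),'collar: bot',(br[2]-.0115).round(4),'top',((tn[2]+tf[2])/2).round(4),'outer',(on[2]+.02).round(4),(of[2]-.02).round(4),'y',br[1].round(4), 'r',((tf[2]-tn[2])/2).round(4))
print('C',p+R@np.array([0,fe[1],-.0]) )
E
```

```text
0 spindle axis ztool -0.0039 0.0005 collar: bot -0.0022 top -0.0033 outer -0.0019 -0.0044 y 0.0003 r 0.0121
0.0015 spindle axis ztool -0.0039 0.0005 collar: bot -0.003 top -0.0041 outer -0.0024 -0.0055 y 0.0003 r 0.0119
-0.0015 spindle axis ztool -0.0039 0.0005 collar: bot -0.0013 top -0.0024 outer -0.0013 -0.0033 y 0.0003 r 0.0122
C [ 0.60159812 -0.00871822  0.13575874]
```

```bash
python3 - <<'E'
from h import *
t=get_time_s()
p=[.6003,-.0091]; movel([*p,.135],rate=.03); dwell(.1); f0=np.array(get_force()); m0=np.array(get_moment())
for z in(.130,.126,.122,.118,.114,.110,.106,.102,.0997):
    movel([*p,z],rate=.05); dwell(.03); f=np.array(get_force())-f0
    print(z,f.round(1),(np.array(get_moment())-m0).round(2),np.round(get_ee_pos(),4))
    if np.linalg.norm(f)>9: break
print(get_time_s()-t,get_time_s(),get_opening()*85)
snap('wrist','w9.png')
E
```

```text
0.13 [ 1.1 -0.5  1. ] [-0.06 -0.01  0.05] [ 0.6001 -0.0091  0.1297]
0.126 [ 0.5 -0.8 -0.1] [-0.02 -0.09 -0.04] [ 0.6002 -0.0091  0.1258]
0.122 [-0.1 -0.3 -1.2] [-0.03 -0.06 -0.  ] [ 0.6002 -0.0091  0.1218]
0.118 [ 1.  -0.4 -1.4] [-0.05 -0.02  0.  ] [ 0.6002 -0.0091  0.1178]
0.114 [ 0.6  0.  -1.1] [-0.   -0.04  0.01] [ 0.6002 -0.0091  0.1138]
0.11 [ 1.6 -0.  -0.4] [-0.04 -0.02  0.02] [ 0.6002 -0.0091  0.1098]
0.106 [-0.  -0.1 -0.8] [-0.04 -0.03  0.  ] [ 0.6002 -0.0091  0.1058]
0.102 [ 1.4 -0.5  0.6] [-0.04 -0.04  0.01] [ 0.6002 -0.0091  0.1018]
0.0997 [ 0.2 -1.5 -0.4] [-0.1  -0.   -0.02] [ 0.6002 -0.0091  0.0996]
2.900000000000002 28.7083 40.906280979786345
```

View pics/w9.png

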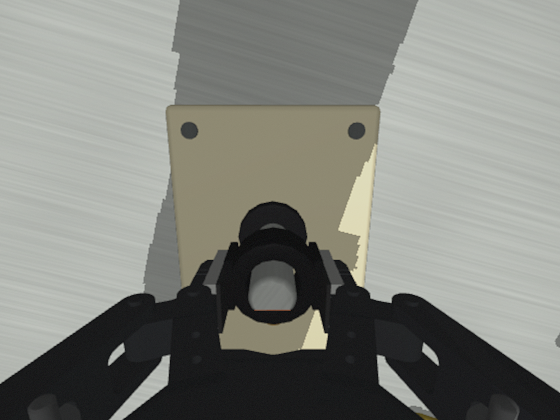

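```bash
python3 - <<'E'
from h import *
t=get_time_s()
n=np.array([np.cos(.268),np.sin(.268)]); m=np.array([-n[1],n[0]])
c=np.array([.6003,-.0091]); z=.1003
F=lambda:np.mean([np.array(get_force()) for _ in range(1)] ,axis=0)
def avg(k=4):
    a=[]
    for _ in range(k): dwell(.02); a.append(get_force())
    return np.mean(a,axis=0)
movel([*c,z],rate=.03); dwell(.1); f0=avg(6); print(f0.round(2))
hit={}
for s in(1,-1):
    last=None
    for d in np.arange(.0006,.0034,.0004):
        q=c+s*d*m; movel([*q,z],rate=.03); f=avg()-f0; a=np.array(get_ee_pos())[:2]-c
        fm=f[:2]@m; print(s,round(d*1e3,1),'fm %.1f fn %.1f fz %.1f'%(fm,f[:2]@n,f[2]),'act m %.2f n %.2f'%(a@m*1e3,a@n*1e3))
        if -s*fm>3.5: hit[s]=a@m; break
    movel([*c,z],rate=.05)
print(hit,get_time_s()-t,get_time_s())
E
```

```text
[-0.22  0.03 -0.66]
1 0.6 fm -0.1 fn 0.3 fz -0.1 act m 0.62 n 0.00
1 1.0 fm -2.9 fn 0.1 fz -0.6 act m 0.82 n 0.01
1 1.4 fm -5.9 fn -0.1 fz -1.3 act m 0.88 n -0.01
-1 0.6 fm -0.3 fn 0.3 fz 0.3 act m -0.55 n 0.01
-1 1.0 fm -0.7 fn 0.2 fz -0.1 act m -0.99 n 0.01
-1 1.4 fm -0.0 fn 0.3 fz 0.1 act m -1.40 n -0.02
-1 1.8 fm 2.8 fn 0.1 fz 0.1 act m -1.63 n -0.01
-1 2.2 fm 5.7 fn -0.1 fz 1.1 act m -1.67 n 0.00
{1: np.float64(0.0008817632680134753), -1: np.float64(-0.001672742175667541)} 3.483400000000003 32.2417
```

```bash
python3 - <<'E'
from h import *
t=get_time_s()
n=np.array([np.cos(.268),np.sin(.268)]); m=np.array([-n[1],n[0]])
c=np.array([.6003,-.0091])-.0004*m; z=.1003
def avg(k=4):
    a=[]
    for _ in range(k): dwell(.02); a.append(get_force())
    return np.mean(a,axis=0)
movel([*c,z],rate=.03); dwell(.1); f0=avg(6)
for d in np.arange(.0006,.006,.0004):
    q=c-d*n; movel([*q,z],rate=.03); f=avg()-f0; a=np.array(get_ee_pos())[:2]-c
    print(round(d*1e3,1),'fm %.1f fn %.1f fz %.1f'%(f[:2]@m,f[:2]@n,f[2]),'act m %.2f n %.2f'%(a@m*1e3,a@n*1e3))
    if f[:2]@n>5.5: break
print(np.round(get_moment(),2),np.round(get_ee_pos(),4),get_opening()*85,get_time_s()-t,get_time_s())
im=snap('wrist','w10.png');s=snap('scene','s10.png');k=snap('side','si10.png')
cv2.imwrite('pics/w10c.png',cv2.resize(cv2.cvtColor(im,4)[200:350,190:360],None,fx=4,fy=4,interpolation=2))
cv2.imwrite('pics/s10c.png',cv2.resize(cv2.cvtColor(s,4)[180:280,210:330],None,fx=6,fy=6,interpolation=2))
E
```

```text
0.6 fm -0.0 fn 1.5 fz -0.9 act m 0.01 n -0.49
1.0 fm -0.1 fn 4.9 fz -1.8 act m -0.03 n -0.66
1.4 fm -0.2 fn 7.5 fz -3.0 act m -0.03 n -0.77
[ 0.37 -1.43 -0.04] [ 0.5997 -0.0097  0.1005] 40.791037564656946 1.3999999999999986 33.6417
```

View pics/w10c.png

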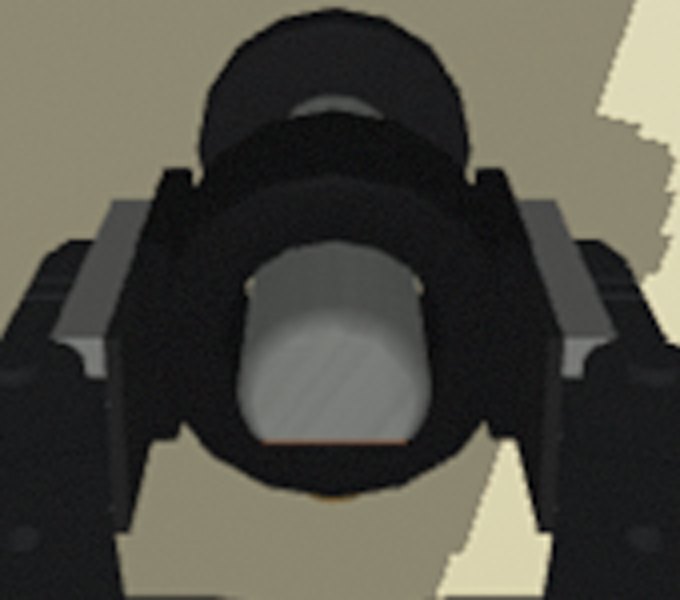

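View pics/s10c.png

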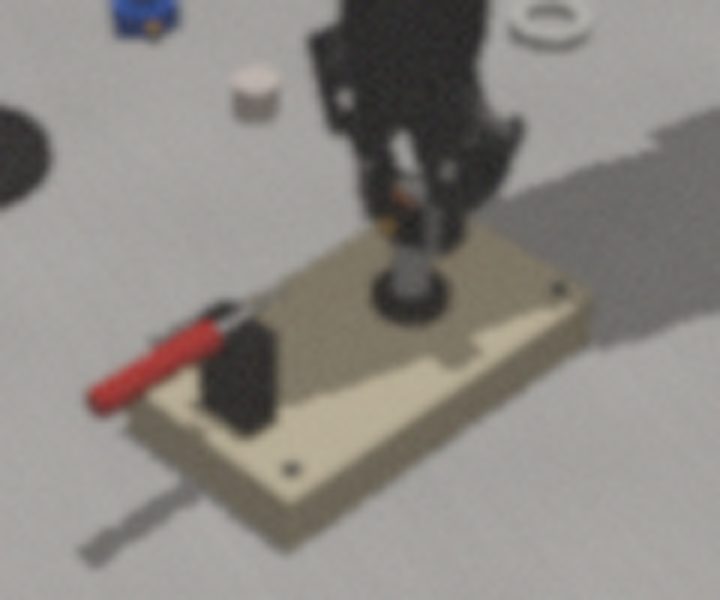

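View pics/si10.png

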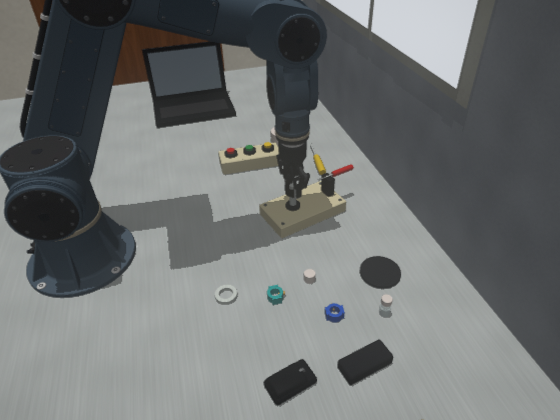

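```bash
python3 - <<'E'
from h import *
t=get_time_s()
n=np.array([np.cos(.268),np.sin(.268),0]); m=np.array([-n[1],n[0],0]); zz=np.array([0,0,1.])
c=np.array([.6003,-.0091,.1003])-.0004*m-.0014*n
R0=Rn.from_rotvec(down(.268+np.pi/2))
off=-.0025*n+.0017*zz   # collar centre minus TCP
def avg(k=8):
    a=[];b=[]
    for _ in range(k): dwell(.02); a.append(get_force()); b.append(get_moment())
    return np.mean(a,axis=0),np.mean(b,axis=0)
for a in(0,.025,.05,.025,0,-.025,0):
    Q=Rn.from_rotvec(a*m); p=c+off-Q.apply(off)
    movel(list(p),(Q*R0).as_rotvec(),rate=.05); f,M=avg(); act=np.array(get_ee_pos())-c
    print(a,'fm %.2f fn %.2f fz %.2f Mm %.3f Mn %.3f'%(f@m,f@n,f[2],M@m,M@n),'act n %.2f m %.2f z %.2f'%(act@n*1e3,act@m*1e3,act[2]*1e3))
print(get_time_s()-t,get_time_s())
E
```

```text
0 fm -0.51 fn 7.29 fz -3.69 Mm -1.427 Mn -0.045 act n 0.66 m -0.04 z 0.17
0.025 fm 0.09 fn 6.57 fz -1.37 Mm -1.285 Mn 0.024 act n 0.63 m -0.04 z 0.19
0.05 fm 0.31 fn 6.41 fz 0.48 Mm -1.293 Mn 0.044 act n 0.62 m -0.03 z 0.22
0.025 fm 0.08 fn 9.17 fz -3.60 Mm -1.758 Mn -0.003 act n 0.58 m -0.01 z 0.21
0 fm -0.23 fn 9.62 fz -5.21 Mm -1.874 Mn -0.038 act n 0.55 m -0.02 z 0.15
-0.025 fm -0.12 fn 10.38 fz -7.62 Mm -1.961 Mn -0.069 act n 0.58 m -0.02 z 0.11
0 fm 0.01 fn 8.98 fz -4.11 Mm -1.688 Mn -0.028 act n 0.59 m 0.00 z 0.14
2.6833000000000027 36.475
```

```bash
python3 - <<'E'
from h import *
n=np.array([np.cos(.268),np.sin(.268),0]); m=np.array([-n[1],n[0],0]); zz=np.array([0,0,1.])
c=np.array([.6003,-.0091,.1003])-.0004*m
R0=Rn.from_rotvec(down(.268+np.pi/2)); off=-.0025*n+.0017*zz
Q=Rn.from_rotvec(.02*m); o=(Q*R0).as_rotvec(); d=off-Q.apply(off)
def avg(k=8):
    a=[]
    for _ in range(k): dwell(.03); a.append(get_force())
    return np.mean(a,axis=0)
movel(list(c+d+.0004*n),o,rate=.03); dwell(.1); f0=avg(); print('free',f0.round(2))
movel(list(c+d-.0014*n),o,rate=.03); dwell(.6); f=avg()-f0
print('fn %.2f fm %.2f fz %.2f'%(f@n,f@m,f[2]),np.round(get_ee_pos(),4),get_opening()*85,np.abs(get_qvel()).max(),get_time_s())
im=snap('wrist','w11.png');s=snap('scene','s11.png')
cv2.imwrite('pics/w11c.png',cv2.resize(cv2.cvtColor(im,4)[200:350,190:360],None,fx=4,fy=4,interpolation=2))
E
```

```text
free [ 0.14 -0.23 -0.54]
fn 5.78 fm 0.43 fz -2.20 [ 0.5997 -0.0097  0.1005] 40.747159321387485 0.000701577377452805 38.2083
```

View pics/w11c.png

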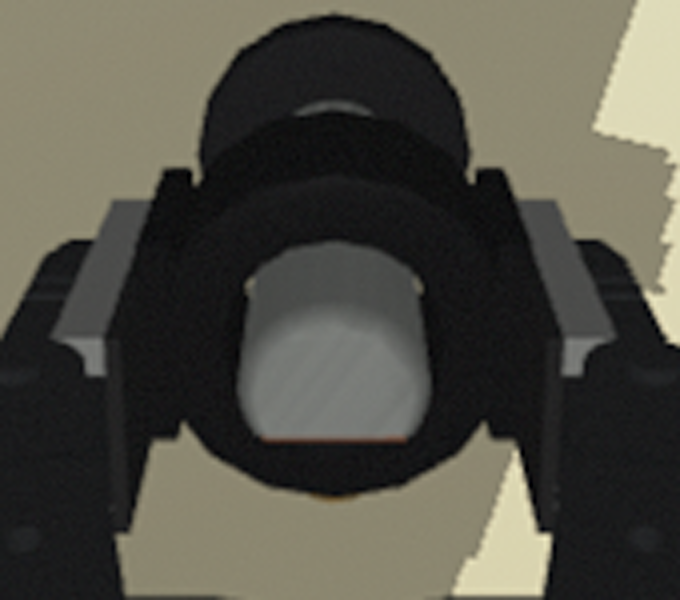

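View pics/s11.png

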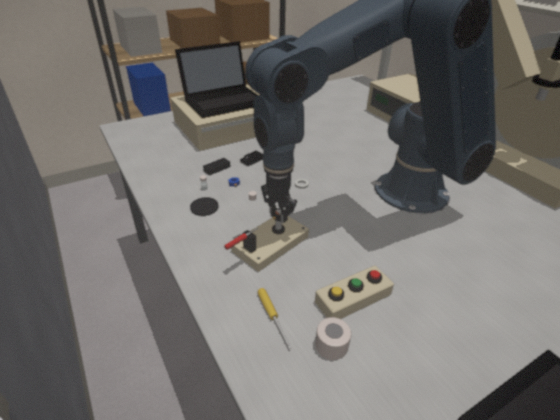

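```bash
python3 - <<'E'
from h import *
print(np.round(get_force(),2),get_opening()*85,get_time_s()); sign_off()
E
```

```text
[ 6.26  1.45 -2.27] 40.46499230371743 38.3083
the job is handed in; nothing more can be done
```

I finished the whole sequence and handed it in at 38.3 s of the 72 s allowed. The hand-in gave no verdict.

- **Keys:** I pressed red, then green, one at a time. Each hit its bottom stop (over 12 N at the end of travel), and I never went near yellow.
- **Spindle:** I pinched it on the copper flat and turned it about 1.22 rad, until the flat faced the driver. The jaws read 14.4–14.9 mm, nearest the 16 mm expected for a square grip. The wrist picture after letting go showed the flat still square.
- **Collar:** I took the black collar off the white stub; the blue and turquoise look-alikes stayed where they were. It went over the spindle without any contact force. I then centred it by touching both sides (2.55 mm of side play) and pushed the screw against the flat.
- **Last checks:**
  - The push on the flat held at about 5.8 N after 0.6 s, with little sideways force (0.4 N).
  - By calculation the screw sits about 102 mm above the bench, the middle of the flat.
  - The arm was still, the flat was in line, and the keys were up.
- **Disagreements and limits:**
  - The wrist camera's reported position was off by about 1.5 mm, which I worked out and corrected.
  - Pictures of the collar in the jaws suggested it might lean about 0.04 rad. I tilted the tool 0.02 rad to offset that; the limit is 0.12 rad.
  - The screw tip is hidden in the final pictures. That the tip bears on the flat, and not the bore's edge, rests on the forces, which barely changed when I tilted the collar.

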